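# Set the filter changer to its third click and fire the shutter

## Task

Set the light filter: with closed fingertips, gently push the black lever of the filter changer away from its red parking mark, click by click, pausing about half a second in each click, and leave it resting in the third click without ever going on into the fourth. Then press the green button of the shutter release right down with a fingertip and let it spring back up. Only push and press: grip and lift nothing, and leave the marker, hand lens, dropper bottle and small dish where they are.

Things in the scene. Friction and masses are not known exactly. Their poses are not given: they have to be found in the camera images.
- filter_changer: the filter changer, a grey metal box with an aluminium top, fixed to the table, 90 (x) x 200 (y) x 40 high; origin at the centre of its underside, z up. The lever's slot runs along the box's own y axis through the middle of the top. The red parking mark is at the -y end; four ever darker round discs on top, beside the slot on the -x side, mark the four clicks, at y = -15, +5, +25 and +45 mm. Its position and yaw vary
- filter_lever (a joint): travel of the lever along the changer's own +y, in m: 0 at the stop of the parked end, 0.100 at the far stop. It starts loose in the parked stretch (0 to 0.012). A spring detent under the cover clicks at 0.035, 0.055, 0.075 and 0.095 (first to fourth): the lever must be pushed over a crest 10 mm before each click (about 3 to 6 N), then snaps forward by itself into the click, ahead of the finger, and stays there
- lever_mid (a point): centre of the lever's black paddle, an upright rounded block 26 (changer's x) x 12 (changer's y) x 36 mm high; it moves along the changer's y axis with the lever (x = 0, y = -50 mm + joint value, 64 mm above the table); the paddle's underside is 46 mm and its top 82 mm above the table, the changer's top 40 mm
- shutter_release: the shutter release, a small grey box 90 x 80 x 29 mm high with a black top, fixed to the table; origin at the centre of its underside. Its position and yaw vary, and it may stand on the left or on the right of the changer
- shutter_button_top (a point): centre of the top face of the green round push button (30 mm across) in the middle of the release, 51 mm above the table; pressed straight down
- shutter_button (a joint): how far the button is pressed, m: 0 up, 0.006 fully down (about 5 N); it springs back
- marker: a loose white and blue marker pen, 135 mm long, 16 mm thick, lying near the changer; origin under its middle; bystander
- lens: a loose black hand lens, 127 x 52 x 9 mm, lying near the changer; origin under its middle; bystander
- dropper: a loose brown dropper bottle, 33 mm across, 102 mm high, standing near the shutter release; origin under its middle; bystander
- small_dish: a loose clear round dish, 60 mm across, 14 mm high, near the shutter release; origin under its middle; bystander
Things that resemble listed ones, but are neither listed nor needed, are in the scene too. Of the things like the shutter_release, leave any that is white; of the rest the larger one is meant.

How it is judged (in metres and radians):
On the way, in this order (a step that is already met when the one before it is completed fails the run):
1. the lever pauses in the first click (value of joint filter_lever between 0.031 and 0.039 m and velocity of joint filter_lever between -0.02 and 0.02 m/s), for 0.2 s.
2. the lever pauses in the second click (value of joint filter_lever between 0.051 and 0.059 m and velocity of joint filter_lever between -0.02 and 0.02 m/s), for 0.2 s.
3. the lever pauses in the third click (value of joint filter_lever between 0.071 and 0.079 m and velocity of joint filter_lever between -0.02 and 0.02 m/s), for 0.2 s.
4. the green button is pressed down (value of joint shutter_button above 0.0045 m), for 0.04 s.
At the end, for the whole second after the job is handed in: The lever rests in the third click (joint 0.075 within 4 mm), the green button is up again (less than 1.5 mm down), and the bystanders are at rest where they were (all of step 3 and value of joint shutter_button below 0.0015 m and linear speed of each of marker, lens, dropper, small_dish below 0.02 m/s); the robot touches nothing.
It fails at once if the lever is pushed past the third click towards the fourth (value of joint filter_lever above 0.087 m).
It fails at once if the button is pressed before the lever is in the third click (value of joint shutter_button above 0.003 m and value of joint filter_lever below 0.069 m).
It fails at once if the lever is gripped or forced (more than 25 N from the fingers) (contact force between the fingers and filter_lever above 25 N).
It fails at once if a bystander (marker, hand lens, dropper bottle or small dish) is displaced by more than 15 mm or lifted (distance of any of marker, lens, dropper, small_dish from where it was at the start of the episode above 0.015 m).
It also fails if it takes over 58 s, if anything falls off the work surface, if the arm or the gripper's body presses on something with over 40 N, if the wrist force passes 120 N, or if a joint passes its speed limit or range.

## Robot

A 6-joint arm with a two-finger parallel gripper is mounted at the origin on a cart in front of the work surface, level with it; the furniture and walls round the work are solid. World frame = base frame: x ahead of the robot, y to its left, z up, the work surface at z = 0. Lengths are in mm, angles in rad, forces in N, time in s.
With the tool pointing down it reaches from about 325 to 775 mm from the base axis. Payload 5.5 kg.
Tool frame: the origin (TCP) lies where the fingers leave the gripper's body, on its centre line; the fingertips stand 73 mm ahead of it and the grasp point (between the pads) lies robot.grip_point_offset ahead of it (robot.grip_point_offset is the distance from the TCP to the grasp point, in mm); z points along the fingers, y is the direction in which the jaws open and shut (so a half turn about z gives the same grasp; the last joint's range is limited). The gripper opens to 85 mm and grips with 20 to 120 N. Pads are 22 mm wide; open, the fingers measure 114 mm over their backs; the gripper's body (76 mm by 85 mm) begins 54 mm behind the grasp point. The pads swing forward as they close: fully open they stand 13 mm farther back than shut.
Start: joints at [1.232, 0.091, 1.231, -0, 1.82, -0.057], TCP at [166.855, 576.347, 303.875] pointing down, gripper open.
Joint ranges: [-2.87, 2.87], [-0.86, 2.18], [0.17, 2.46], [-1.51, 4.65], [0.06, 2.69], [-2.65, 2.65]. Speed limits (rad/s): [2.57, 2.57, 3.01, 3.14, 3.14, 3.14].

## Interface

Orientations are given as a rotation vector (axis times angle).
In Python, from bench import robot, optics, job gives the robot as it stands. The module is installed in compiled form; this text tells all that it offers.
- The arm moves only by the tool drive_tool, never from a script. Its argument "plan" is a list of rows, each a list of 7 numbers: the shift along the tool's x, y, z in units of 6 cm (1.0 is 6 cm), then the turn, a rotation vector about the tool's x, y, z in units of 0.1 rad (1.0 is 0.1 rad), then the closure, from 0 (fully open) to 1 (shut). In form: [[x, y, z, ax, ay, az, gripper], ...]. A call has 1 to 10 rows; each row shifts and turns the commanded pose from where the row before left it, along the tool's axes as they then stand; what a row does not reach is not made up. A row lasts 1/8 s, in which the tool goes at most 62.5 mm and 10.7 degrees, less where a joint would pass 70% of its speed; a pose out of reach is approached as far as the arm can. A call with a number of a shift or a turn outside -1 to 1 is refused whole. A call with a gripper value outside its range is refused whole. The fingers move at their own pace and stop on an object; the grip force is fixed at half the most. Time passes only in rows, so rows that do not move let the fingers close. It gives the time, the measured TCP pose, the force and the opening at its end, in the units of the state.
- robot.state(): the state, without advancing time (a new reading comes with each control period).
- optics.get_image(name): name is "side" or "top" or "wrist"; returns the picture (384x512x3 uint8, red, green, blue); there is no depth.
- optics.camera_params(name): a dict with "fx", "fy", "cx", "cy" (pixels), "R" (3x3) and "t" (3): a world point X has camera coordinates R X + t; the wrist camera has in their place "mount" (4x4, takes a point from camera to tool coordinates, whose origin is the TCP and whose axes are the flange's). Camera axes: x right, y down, z forward; pixel columns grow to the right and rows downward; lengths in mm; the calibration is good to about 2 mm. The wrist camera is an equidistant fisheye: a pixel r from the principal point sees the ray r / f radians off the axis. A picture is of the moment at which its call begins: read the wrist's pose just before it. camera_params takes no time and is no camera call.
- job.finish_job(): hands the job in, once; it reports no verdict.
The state is a dict: "time_s": time; "joint_pos": joint angles; "qd": joint speeds; "tau": joint torques, N m; "position": TCP position; "tool_rot": TCP orientation; "contact_force": force on the tool from outside, world axes, zero at the start; "ft_torque": the same for the moment, N m; "grip_width": finger opening in mm.
Only numpy, scipy, OpenCV 4.12 (cv2) and the standard library are available. Lean on these libraries where they do the work, as an engineer would, in place of code of your own. Each camera call takes 0.05 s, during which the arm holds its last target. There are 200 camera calls.

## Working session

There is one attempt and no reset: what is moved stays moved. The work goes in short steps, Python scripts to look and compute and a tool call to move; the robot and the scene stay as the last step left them, time stands still between calls to the robot, and variables do not carry over. Pictures are saved under pics/ and viewed, about 8 in all and at most 12, crops included, and the job is handed in when it is done.

Besides the shell and the picture viewer there is one more tool, called after "Request:" in YAML: its name, and indented under it one key for each argument. drive_tool: Moves the arm, as the interface text tells. Shifts and turns lie within -1 to 1; 1 stands for 6 cm of shift or 0.1 rad of turn. Its arguments: {"type":"object","properties":{"plan":{"type":"array","items":{"type":"array","items":{"type":"number"}}}},"required":["plan"]}

```bash
mkdir -p pics; python3 - <<'E'
from bench import robot, optics, job
import cv2,numpy as np
s=robot.state();print(s['time_s'],s['position'],s['tool_rot'],s['grip_width'],robot.grip_point_offset)
for n in('top','side'):
    im=optics.get_image(n);cv2.imwrite(f'pics/{n}0.png',im[:,:,::-1]);p=optics.camera_params(n);print(n,p)
E
```

```text
0.0 [166.77745333 576.20957524 302.76502375] [-4.41072336e-01 -3.11008350e+00  2.94743054e-03] 85.57775804693988 53.900000000000006
top {'fx': 379.4121447100247, 'fy': 379.4121447100247, 'cx': 261.5478566992428, 'cy': 195.7215044173148, 'R': array([[ 7.17557496e-04, -9.99954183e-01,  9.54551935e-03],
       [-9.88110358e-01, -2.17656677e-03, -1.53730876e-01],
       [ 1.53744609e-01, -9.32171581e-03, -9.88066648e-01]]), 't': array([ 16.33928865, 479.6804163 , 847.11323752])}
side {'fx': 416.1129698929812, 'fy': 416.1129698929812, 'cx': 261.47873976397796, 'cy': 187.88679989822904, 'R': array([[ 0.93654852, -0.35050029,  0.00513888],
       [-0.23679274, -0.64339167, -0.72799476],
       [ 0.25846869,  0.68058556, -0.68556344]]), 't': array([-429.34869013,  163.71682716,  965.73996159])}
```

View pics/top0.png

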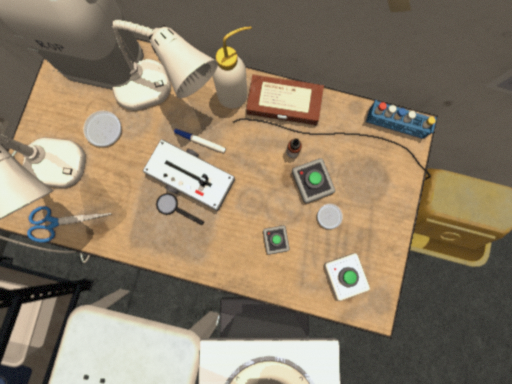

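View pics/side0.png

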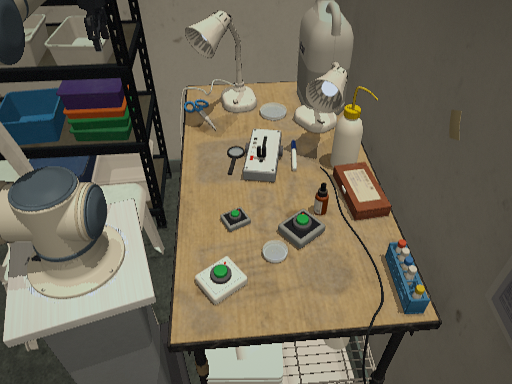

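The top view shows the changer at about (189,176), with its red mark at the lower right end. The larger grey release is at (314,180), with decoys at (276,240) and a white one at (348,277). Next I enlarge the top view.

```bash
python3 - <<'E'
import cv2,numpy as np
a=cv2.imread('pics/top0.png')
c=cv2.resize(a[130:225,135:245],None,fx=7,fy=6,interpolation=cv2.INTER_CUBIC)
cv2.imwrite('pics/c1.png',cv2.resize(a[135:225,135:245],None,fx=6.5,fy=6.5,interpolation=cv2.INTER_CUBIC))
b=cv2.imread('pics/side0.png')
c2=cv2.resize(b[115:190,225:305],None,fx=5,fy=5,interpolation=cv2.INTER_CUBIC)
c3=cv2.resize(a[130:235,280:355],None,fx=375/75,fy=5,interpolation=cv2.INTER_CUBIC)
h=max(c2.shape[0],c3.shape[0]);p=lambda c:cv2.copyMakeBorder(c,0,h-c.shape[0],0,0,0)
cv2.imwrite('pics/c2.png',np.hstack([p(c2),p(c3)]))
E
```

```text
(no output)
```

View pics/c1.png

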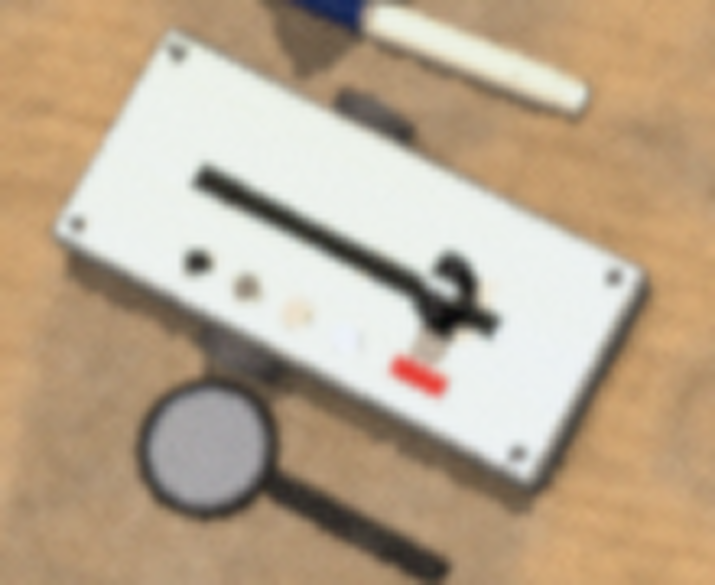

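View pics/c2.png

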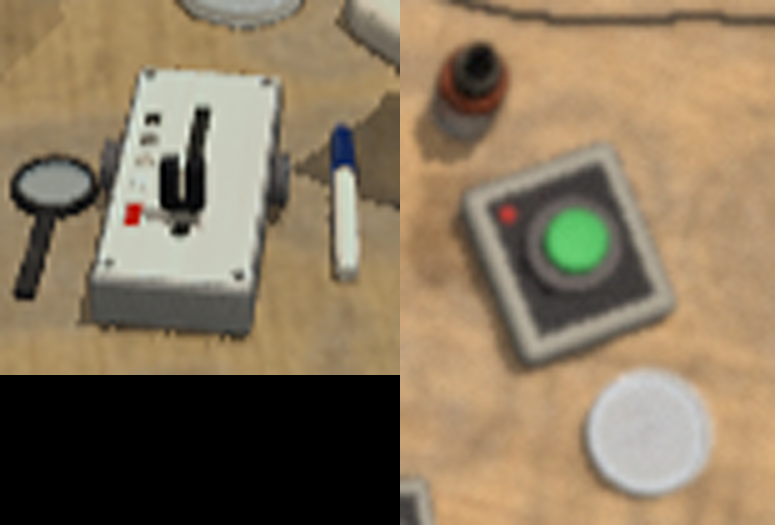

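The crops show the box's top corners in c1 at (172,32), (645,275), (535,485) and (58,235), with the discs on the -x (lower) side. The button centre is at c2 (577,240).

```bash
cat > h.py <<'E'
from bench import robot, optics, job
import cv2,numpy as np
from scipy.spatial.transform import Rotation as Ro
def ray(n,uv,z):
    p=optics.camera_params(n);d=p['R'].T@np.array([(uv[0]-p['cx'])/p['fx'],(uv[1]-p['cy'])/p['fy'],1]);c=-p['R'].T@p['t']
    return (c+d*(z-c[2])/d[2])[:2]
def proj(n,X):
    p=optics.camera_params(n);q=p['R']@np.array(X)+p['t'];return np.array([p['fx']*q[0]/q[2]+p['cx'],p['fy']*q[1]/q[2]+p['cy']])
E
python3 - <<'E'
from h import *
f=lambda u,v,o,k:((u+.5)/k-.5+o[0],(v+.5)/k-.5+o[1])
C=[ray('top',f(u,v,(135,135),6.5),40) for u,v in[(172,32),(645,275),(535,485),(58,235)]]
C=np.array(C);print(C.round(1))
print('len',np.linalg.norm(C-np.roll(C,-1,0),axis=1))
m=C.mean(0);d=(C[0]+C[3]-C[1]-C[2])/2;yaw=np.arctan2(-d[0],d[1]);print('centre',m,'yaw',yaw)
# features check z40: local
R=np.array([[np.cos(yaw),-np.sin(yaw)],[np.sin(yaw),np.cos(yaw)]])
for nm,u,v in[('slotend+',205,178),('slotend-',488,322),('d4',197,262),('d3',247,287),('d2',297,313),('red',418,376)]:
    print(nm,R.T@(ray('top',f(u,v,(135,135),6.5),40)-m))
print('paddle top',R.T@(ray('top',f(458,268,(135,135),6.5),82)-m))
# side corners, top: back-left(147,70), back-right(277,78), front-right(255,300?), front-left(95,280)
for u,v in[(142,70),(278,80),(253,295),(92,282)]:
    print('side',R.T@(ray('side',f(u,v,(225,115),5),40)-m))
print('side red',R.T@(ray('side',f(134,214,(225,115),5),40)-m), 'padtop',R.T@(ray('side',f(183,160,(225,115),5),82)-m))
b=ray('top',f(177,240,(280,130),5),51);print('button',b,'side px',proj('side',[*b,51]))
for n in['lensrim']:
  print(ray('top',f(440,570,(135,135),6.5),5),ray('top',f(205,450,(135,135),6.5),5))
print('marker',ray('top',f(585,100,(135,135),6.5),8))
s=robot.state();Rt=Ro.from_rotvec(s['tool_rot']).as_matrix();print(Rt.round(3))
E
```

```text
[[613.6 255.5]
 [523.6  82. ]
 [447.5 120.1]
 [537.7 293.3]]
len [195.41606809  85.12335481 195.27589238  84.71614148]
centre [530.61431553 187.6973613 ] yaw -0.4792789000287538
slotend+ [ 0.42487914 60.64548632]
slotend- [  1.33034515 -55.29470119]
d4 [-27.83680274  47.81886726]
d3 [-27.49598558  27.40721966]
d2 [-27.47406484   6.87310882]
red [-27.44662441 -42.588041  ]
paddle top [  8.61767586 -45.61744568]
side [-40.20164345  98.1202503 ]
side [43.58388935 98.35983631]
side [  47.72609104 -101.49587573]
side [ -40.30015122 -101.9342289 ]
side red [-25.72282774 -41.02183435] padtop [  2.12407212 -42.23816856]
button [ 520.17677569 -106.45557144] side px [301.46357425 218.02630389]
[420.21899454 158.13893874] [464.47709854 245.94607064]
marker [597.49387483 107.47765375]
[[-0.961  0.278 -0.001]
 [ 0.278  0.961 -0.002]
 [ 0.    -0.002 -1.   ]]
```

```bash
python3 - <<'E'
from h import *
def P(n):
    p=optics.camera_params(n);K=np.array([[p['fx'],0,p['cx']],[0,p['fy'],p['cy']],[0,0,1]]);return K@np.c_[p['R'],p['t']]
for nm,a,b in[('lampL head',(15,190),(208,38)),('lampR head',(190,65),(325,85)),('button',(315,177.6),(302.5,228)),('dropper',(294,145),(322,188))]:
    X=cv2.triangulatePoints(P('top'),P('side'),np.float64(a),np.float64(b));X=(X[:3]/X[3]).ravel();print(nm,X.round(),proj('top',X)-a)
E
```

```text
lampL head [453. 431. 282.] [ 0.37197378 -1.70926305]
lampR head [697. 156. 233.] [-0.54802047  1.98162071]
button [ 525. -111.   19.] [-0.18101094  0.73679142]
dropper [593. -57.  81.] [ 0.41384594 -1.55800906]
```

Request:
drive_tool:
  plan:
    - [0, 0, 0, 0, 0, 0.99, 1]
    - [0, 0, 0, 0, 0, 0.98, 1]

```text
time_s: 0.35
position: [166.8, 576.3, 303.2]
tool_rot: [-0.75, -3.051, 0.002]
contact_force: [1.1, 0.1, 0.0]
grip_width: 51.8
```

```bash
python3 - <<'E'
from h import *
for n in('top','side'):
    a=cv2.imread(f'pics/{n}0.png');h=cv2.cvtColor(a,cv2.COLOR_BGR2HSV);m=cv2.inRange(h,(50,120,60),(75,255,255))
    k,_,st,ce=cv2.connectedComponentsWithStats(m)
    for i in range(1,k):
        if st[i][4]>40:print(n,st[i],ce[i].round(1),ray(n,ce[i],51).round(1),ray(n,ce[i],46).round(1))
E
```

```text
top [309 172  12  12 108] [314.6 177.9] [ 519.4 -105.6] [ 520.5 -106.4]
top [273 236   7   7  42] [276.1 239.2] [378.4 -15.6] [378.6 -15.9]
top [344 271  12  13 123] [349.5 276.9] [ 295.2 -178.5] [ 294.9 -179.7]
side [ 68 106  61  18 229] [100.2 118.5] [107.  492.5] [106.5 500.6]
side [ 70 118  61  15 260] [102.3 129.1] [108.2 432. ] [107.7 439.8]
side [231 210   8   7  46] [234.7 213. ] [375.8 -35.8] [377.1 -31.2]
side [297 214  12  11 110] [302.2 219.1] [ 520.5 -110.1] [ 522.8 -106.1]
side [214 265  13  13 141] [220.1 270.9] [ 295.3 -185. ] [ 296.  -181.5]
```

Request:
drive_tool:
  plan:
    - [-0.6, -0.55, 0, 0, 0, 0, 1]
    - [-0.6, -0.55, 0, 0, 0, 0, 1]
    - [-0.6, -0.55, 0, 0, 0, 0, 1]
    - [-0.6, -0.55, 0, 0, 0, 0, 1]
    - [-0.6, -0.55, 0, 0, 0, 0, 1]
    - [0, 0, 0, 0, 0, 0, 1]

```text
time_s: 1.1
position: [251.4, 344.9, 304.1]
tool_rot: [0.751, 3.05, 0.001]
contact_force: [-0.6, 0.4, -0.2]
grip_width: 0.0
```

Request:
drive_tool:
  plan:
    - [-0.67, -0.2, 0, 0, 0, 0, 1]
    - [-0.67, -0.2, 0, 0, 0, 0, 1]
    - [-0.67, -0.2, 0, 0, 0, 0, 1]
    - [-0.67, -0.2, 0, 0, 0, 0, 1]
    - [-0.67, -0.2, 0, 0, 0, 0, 1]
    - [-0.67, -0.2, 0, 0, 0, 0, 1]
    - [-0.67, -0.2, 0, 0, 0, 0, 1]
    - [-0.67, -0.2, 0, 0, 0, 0, 1]
    - [0, 0, 0.6, 0, 0, 0, 1]
    - [0, 0, 0, 0, 0, 0, 1]

```text
time_s: 2.35
position: [491.2, 113.8, 264.1]
tool_rot: [-0.743, -3.045, 0.004]
contact_force: [-0.0, -1.3, -0.1]
grip_width: -0.3
```

```bash
python3 - <<'E'
from h import *
s=robot.state();print(s['position'],s['tool_rot'],s['joint_pos'])
im=optics.get_image('wrist');cv2.imwrite('pics/w1.png',im[:,:,::-1]);p=optics.camera_params('wrist');print(p)
E
```

```text
[491.15034095 113.82095004 264.06710514] [-0.74348838 -3.04530163  0.00384271] [ 1.60019662e-01 -1.66730689e-01  1.55245751e+00  4.10651892e-04
  1.76312412e+00 -9.31782782e-01]
{'fx': 297.3186396354542, 'fy': 297.3186396354542, 'cx': 254.17015270984098, 'cy': 194.86666220390924, 'mount': array([[-1.43845323e-03, -9.52920405e-01, -3.03217136e-01,
         7.73773127e+01],
       [ 9.99998965e-01, -1.37795896e-03, -4.13454641e-04,
         7.75622537e-02],
       [-2.38314046e-05, -3.03217417e-01,  9.52921401e-01,
        -7.05594244e+01],
       [ 0.00000000e+00,  0.00000000e+00,  0.00000000e+00,
         1.00000000e+00]])}
```

View pics/w1.png

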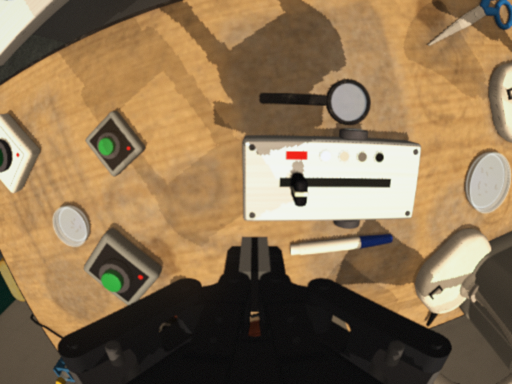

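Wrist view: the changer's corners are near (246,141), (419,144), (417,216) and (246,218). The slot runs (281,183) to (390,183), the red mark is at (297,155), the discs run (325..379,156), and the closed fingertips are at (255,240).

```bash
cat >> h.py <<'E'
def wray(uv,z,pos,rot):
    p=optics.camera_params('wrist');d=np.array([uv[0]-p['cx'],uv[1]-p['cy']]);r=np.hypot(*d);th=r/p['fx']
    v=np.r_[np.sin(th)*d/r,np.cos(th)];M=p['mount'];R=Ro.from_rotvec(rot).as_matrix()
    c=R@M[:3,3]+pos;w=R@M[:3,:3]@v
    return (c+w*(z-c[2])/w[2])[:2]
E
python3 - <<'E'
from h import *
a=cv2.imread('pics/w1.png')
c1=cv2.resize(a[125:265,235:430],None,fx=4,fy=4,interpolation=cv2.INTER_CUBIC);cv2.imwrite('pics/w1c.png',c1)
pos=np.array([491.15,113.82,264.07]);rot=np.array([-.74349,-3.0453,.00384])
m=np.array([532,187.9]);y=np.array([.461,.887]);x=np.array([.887,-.461])
L=lambda P:(np.round([(P-m)@x,(P-m)@y],1))
for nm,u,v,z in[('c',246,141,40),('c',419,144,40),('c',417,216,40),('c',246,218,40),('s-',281,183,40),('s+',390,183,40),('red',297,155,40),('d1',325,155,40),('d3',362,156,40),('d4',379,157,40),('btn',111,282,51)]:
    print(nm,L(wray((u,v),z,pos,rot)),wray((u,v),z,pos,rot).round(1))
E
```

```text
c [-43.2 -93.5] [450.5 124.8]
c [-46.   96.7] [535.8 294.9]
c [ 39.1 107.6] [616.3 265.4]
c [ 38.8 -94.2] [522.9  86.4]
s- [  0.1 -57.9] [505.4 136.5]
s+ [-0.8 64.2] [560.9 245.3]
red [-29.3 -42.2] [486.6 163.9]
d1 [-29.8 -13.1] [499.5 190. ]
d3 [-29.8  27.5] [518.3 226. ]
d4 [-29.3  47.4] [527.8 243.5]
btn [ 123.9 -264.9] [ 519.7 -104.4]
```

View pics/w1c.png

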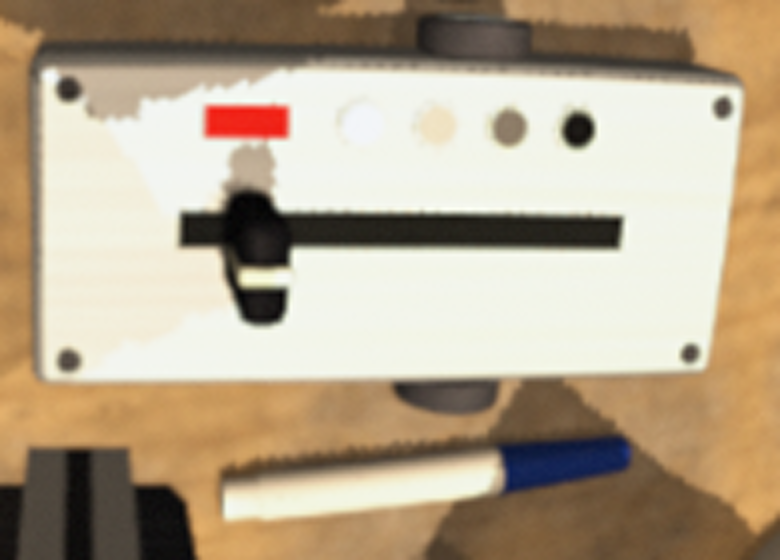

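Request:
drive_tool:
  plan:
    - [-0.03, 0, 0.6, 0, 0, 0, 1]
    - [0, 0, 0.6, 0, 0, 0, 1]
    - [0, 0, 0.6, 0, 0, 0, 1]
    - [0, 0, 0.43, 0, 0, 0, 1]
    - [0, 0, 0, 0, 0, 0, 1]
    - [0, 0.08, 0, 0, 0, 0, 1]
    - [0, 0.08, 0, 0, 0, 0, 1]
    - [0, 0, 0, 0, 0, 0, 1]

```text
time_s: 3.4
position: [498.5, 121.9, 135.4]
tool_rot: [0.744, 3.05, 0.001]
contact_force: [0.2, -1.1, 0.0]
grip_width: 0.1
```

```bash
cat > look.py <<'E'
import sys
from h import *
s=robot.state();p=s['position'];d=p[:2]-[532.9,189.7];y=np.array([.461,.887]);x=np.array([.887,-.461])
print('local',(d@x).round(1),(d@y).round(1),'z',p[2].round(1),'F',s['contact_force'].round(1))
if len(sys.argv)>1:
    w=optics.get_image('wrist')[:,:,::-1];q=optics.get_image('side')[:,:,::-1]
    w=cv2.resize(w[60:310,100:420],None,fx=1.5,fy=1.5,interpolation=cv2.INTER_CUBIC)
    q=cv2.resize(q[115:190,235:299],None,fx=5,fy=5,interpolation=cv2.INTER_CUBIC)
    cv2.imwrite(f'pics/{sys.argv[1]}.png',np.hstack([w,q]))
E
python3 look.py k1
```

```text
local 0.7 -76.0 z 135.4 F [ 0.2 -1.1  0. ]
```

View pics/k1.png

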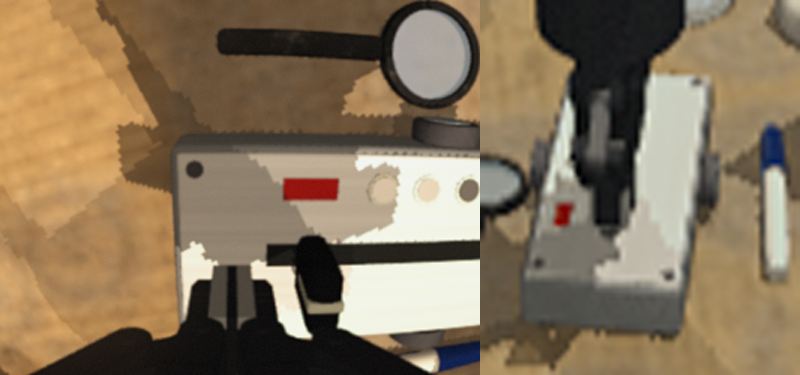

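Request:
drive_tool:
  plan:
    - [0.01, 0.05, 0, 0, 0, 0, 1]
    - [0, 0.05, 0, 0, 0, 0, 1]
    - [0, 0.05, 0, 0, 0, 0, 1]
    - [0, 0.05, 0, 0, 0, 0, 1]
    - [0, 0.05, 0, 0, 0, 0, 1]
    - [0, 0.05, 0, 0, 0, 0, 1]
    - [0, 0.05, 0, 0, 0, 0, 1]
    - [0, 0.05, 0, 0, 0, 0, 1]
    - [0, 0, 0, 0, 0, 0, 1]

```text
time_s: 4.62
position: [508.0, 142.1, 134.1]
tool_rot: [-0.745, -3.051, 0.004]
contact_force: [-3.8, -5.7, 1.3]
grip_width: 0.1
```

```bash
python3 look.py
```

```text
local -0.2 -53.7 z 134.1 F [-3.8 -5.7  1.3]
```

Request:
drive_tool:
  plan:
    - [0, 0.03, 0, 0, 0, 0, 1]
    - [0, 0, 0, 0, 0, 0, 1]

```text
time_s: 4.88
position: [508.4, 142.8, 134.1]
tool_rot: [-0.746, -3.05, 0.008]
contact_force: [-6.1, -9.2, 4.3]
grip_width: 0.1
```

Request:
drive_tool:
  plan:
    - [0, 0.03, 0, 0, 0, 0, 1]
    - [0, 0, 0, 0, 0, 0, 1]

```text
time_s: 5.12
position: [509.2, 144.4, 134.1]
tool_rot: [-0.746, -3.05, 0.007]
contact_force: [-5.5, -8.3, 4.0]
grip_width: 0.1
```

Request:
drive_tool:
  plan:
    - [0, 0.03, 0, 0, 0, 0, 1]
    - [0, 0, 0, 0, 0, 0, 1]

```text
time_s: 5.38
position: [510.1, 146.2, 134.1]
tool_rot: [-0.746, -3.05, 0.006]
contact_force: [-5.5, -6.5, 3.4]
grip_width: -0.1
```

Request:
drive_tool:
  plan:
    - [0, 0.03, 0, 0, 0, 0, 1]
    - [0, 0, 0, 0, 0, 0, 1]

```text
time_s: 5.62
position: [511.1, 148.0, 134.1]
tool_rot: [-0.746, -3.05, 0.006]
contact_force: [-5.1, -6.1, 4.1]
grip_width: -0.1
```

```bash
python3 look.py k2
```

```text
local -0.2 -47.0 z 134.1 F [-5.1 -6.1  4.1]
```

View pics/k2.png

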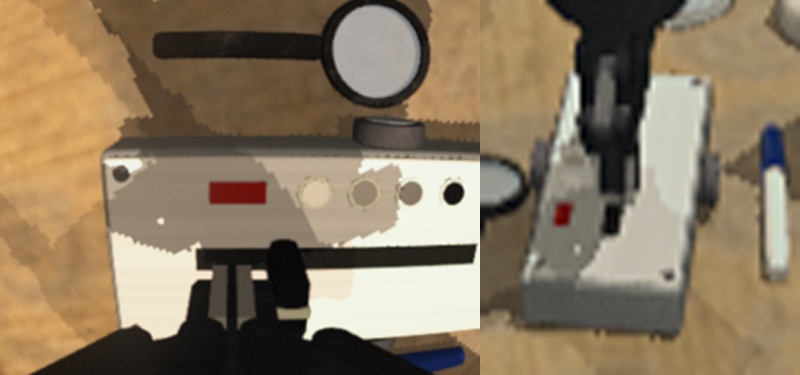

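Contact is on the wider part of the finger, with the paddle just right of it at crop (290,270). I estimate q at about 23 mm, just before the first crest.

Request:
drive_tool:
  plan:
    - [0, 0.03, 0, 0, 0, 0, 1]
    - [0, 0, 0, 0, 0, 0, 1]

```text
time_s: 5.98
position: [512.1, 150.1, 134.1]
tool_rot: [-0.746, -3.051, 0.004]
contact_force: [-3.3, -3.8, 2.4]
grip_width: -0.0
```

Request:
drive_tool:
  plan:
    - [0, 0.03, 0, 0, 0, 0, 1]
    - [0, 0, 0, 0, 0, 0, 1]

```text
time_s: 6.22
position: [513.1, 152.0, 134.0]
tool_rot: [-0.745, -3.051, 0.002]
contact_force: [-2.7, -2.6, 1.5]
grip_width: 0.1
```

```bash
python3 look.py
```

```text
local -0.2 -42.6 z 134.0 F [-2.7 -2.6  1.5]
```

Request:
drive_tool:
  plan:
    - [0, 0.03, 0, 0, 0, 0, 1]
    - [0, 0, 0, 0, 0, 0, 1]

```text
time_s: 6.48
position: [514.2, 154.3, 134.0]
tool_rot: [0.745, 3.052, 0.001]
contact_force: [-1.2, -0.8, -0.5]
grip_width: -0.1
```

```bash
python3 look.py k3
```

```text
local -0.2 -40.1 z 134.0 F [-1.2 -0.8 -0.5]
```

View pics/k3.png

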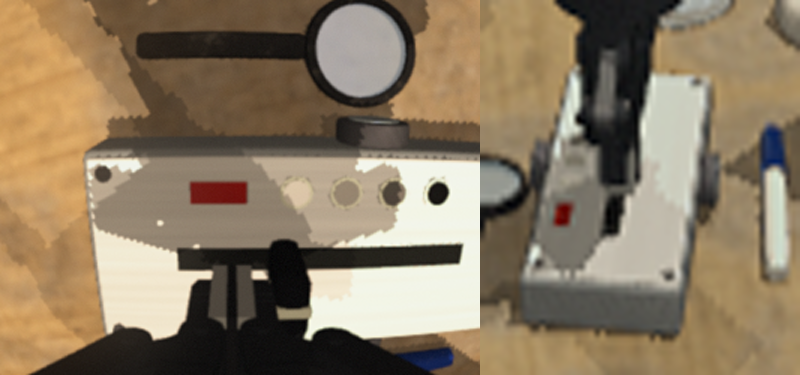

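Request:
drive_tool:
  plan:
    - [0, 0.03, 0, 0, 0, 0, 1]
    - [0, 0, 0, 0, 0, 0, 1]
    - [0, 0, 0, 0, 0, 0, 1]

```text
time_s: 6.95
position: [515.1, 155.9, 134.1]
tool_rot: [0.745, 3.052, 0.001]
contact_force: [0.9, -0.3, 0.4]
grip_width: -0.2
```

```bash
cp pics/k3.png /tmp; python3 look.py k4; python3 - <<'E'
import cv2,numpy as np
for k in('k2','k3','k4'):
    a=cv2.imread(f'pics/{k}.png')[:,:480];g=a.max(2)
    def run(row,lo,hi,thr):
        c=np.where(g[row-2:row+3].mean(0)[lo:hi]<thr)[0]+lo;return c.min(),c.max()
    print(k,'paddle row285',run(285,256,330,60),'row 275',run(275,256,330,60))
E
```

```text
local -0.2 -38.1 z 134.1 F [ 0.9 -0.3  0.4]
k2 paddle row285 (np.int64(256), np.int64(308)) row 275 (np.int64(268), np.int64(305))
k3 paddle row285 (np.int64(256), np.int64(309)) row 275 (np.int64(269), np.int64(306))
k4 paddle row285 (np.int64(256), np.int64(309)) row 275 (np.int64(269), np.int64(306))
```

```bash
cat > pad.py <<'E'
from h import *
s=robot.state();p=s['position'];d=p[:2]-[532.9,189.7]
w=optics.get_image('wrist')[:,:,::-1];w=cv2.resize(w[60:310,100:420],None,fx=1.5,fy=1.5,interpolation=cv2.INTER_CUBIC)
g=w.max(2);c=np.where(g[273:278].mean(0)[256:400]<60)[0]+256
print('ly',(d@[.461,.887]).round(1),'F',s['contact_force'].round(1),'paddle',c.min(),c.max())
E
echo
```

Request:
drive_tool:
  plan:
    - [0, 0.03, 0, 0, 0, 0, 1]
    - [0, 0, 0, 0, 0, 0, 1]

```text
time_s: 7.3
position: [515.9, 157.5, 134.1]
tool_rot: [0.745, 3.052, 0.001]
contact_force: [-0.2, 0.0, -0.6]
grip_width: 0.3
```

```bash
python3 pad.py
```

```text
ly -36.4 F [-0.2  0.  -0.6] paddle 269 307
```

Request:
drive_tool:
  plan:
    - [0, 0.03, 0, 0, 0, 0, 1]
    - [0, 0, 0, 0, 0, 0, 1]

```text
time_s: 7.6
position: [516.7, 158.9, 134.1]
tool_rot: [0.745, 3.052, -0.0]
contact_force: [-0.0, -0.6, 0.0]
grip_width: 0.1
```

```bash
python3 pad.py
```

```text
ly -34.8 F [-0.  -0.6  0. ] paddle 269 306
```

```bash
python3 - <<'E'
from h import *
w=optics.get_image('wrist')[:,:,::-1];cv2.imwrite('pics/w5full.png',w)
s=robot.state();print(s['position'],s['tool_rot'])
cv2.imwrite('pics/w5.png',cv2.resize(w[170:290,160:320],None,fx=5,fy=5,interpolation=cv2.INTER_CUBIC))
E
```

```text
[516.68187131 158.92397564 134.07067836] [7.44812796e-01 3.05198630e+00 1.61312809e-04]
```

View pics/w5.png

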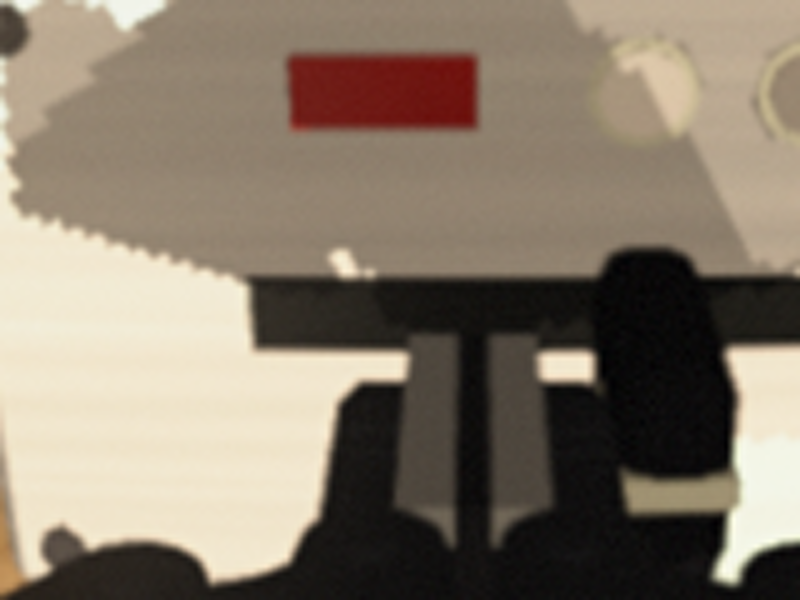

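```bash
python3 - <<'E'
from h import *
pos=np.array([516.68,158.92,134.07]);rot=np.array([.74481,3.05199,0])
m=np.array([532.9,189.7]);y=np.array([.461,.887]);x=np.array([.887,-.461])
f=lambda u,v:((u+.5)/5-.5+160,(v+.5)/5-.5+170)
for n,u,v,z in[('disc1',645,90,40),('redL',290,92,40),('redR',477,92,40),('pad bottom L',600,275,46),('pad bottom R',697,275,46),('pad bot mid',648,252,46),('pad top L',625,480,82),('pad top R',738,480,82),('slot-',252,312,40)]:
    P=wray(f(u,v),z,pos,rot)-m;print(n,(P@x).round(1),(P@y).round(1))
E
```

```text
disc1 -29.6 -14.8
redL -29.4 -56.0
redR -29.3 -34.3
pad bottom L -8.9 -20.0
pad bottom R -8.8 -8.6
pad bot mid -11.8 -14.5
pad top L -2.9 -20.2
pad top R -2.6 -9.2
slot- -1.3 -61.9
```

The lever sits in click 1: paddle centre local y is -14.5 (q about 35 mm), disc 1 reads -14.8 (expected -15), and the force is about 0. Contact geometry gives q = ly + 70.5. Now over crest 2.

Request:
drive_tool:
  plan:
    - [0, 0.03, 0, 0, 0, 0, 1]
    - [0, 0.03, 0, 0, 0, 0, 1]
    - [0, 0.03, 0, 0, 0, 0, 1]
    - [0, 0.03, 0, 0, 0, 0, 1]
    - [0, 0.03, 0, 0, 0, 0, 1]
    - [0, 0.03, 0, 0, 0, 0, 1]
    - [0, 0, 0, 0, 0, 0, 1]
    - [0, 0, 0, 0, 0, 0, 1]

```text
time_s: 8.7
position: [521.4, 167.8, 134.1]
tool_rot: [-0.745, -3.051, 0.002]
contact_force: [-3.8, -5.0, 2.5]
grip_width: -0.0
```

```bash
python3 pad.py
```

```text
ly -24.7 F [-3.8 -5.   2.5] paddle 268 306
```

Request:
drive_tool:
  plan:
    - [0, 0.03, 0, 0, 0, 0, 1]
    - [0, 0, 0, 0, 0, 0, 1]
    - [0, 0, 0, 0, 0, 0, 1]

```text
time_s: 9.12
position: [522.4, 169.8, 134.1]
tool_rot: [-0.745, -3.052, 0.001]
contact_force: [-2.7, -4.0, 3.0]
grip_width: 0.0
```

```bash
python3 pad.py
```

```text
ly -22.5 F [-2.7 -4.   3. ] paddle 268 306
```

Request:
drive_tool:
  plan:
    - [0, 0.03, 0, 0, 0, 0, 1]
    - [0, 0, 0, 0, 0, 0, 1]
    - [0, 0, 0, 0, 0, 0, 1]

```text
time_s: 9.55
position: [523.5, 172.0, 134.1]
tool_rot: [0.744, 3.052, 0.002]
contact_force: [-0.3, -0.5, 0.6]
grip_width: 0.0
```

```bash
python3 pad.py
```

```text
ly -20.0 F [-0.3 -0.5  0.6] paddle 269 306
```

Request:
drive_tool:
  plan:
    - [0, 0.02, 0, 0, 0, 0, 1]
    - [0, 0, 0, 0, 0, 0, 1]
    - [0, 0, 0, 0, 0, 0, 1]

```text
time_s: 9.98
position: [523.9, 172.8, 134.1]
tool_rot: [0.745, 3.052, 0.001]
contact_force: [-1.6, -0.9, 1.2]
grip_width: -0.2
```

```bash
python3 pad.py; python3 - <<'E'
from h import *
s=robot.state();w=optics.get_image('wrist')[:,:,::-1]
cv2.imwrite('pics/w6.png',cv2.resize(w[170:290,160:320],None,fx=5,fy=5,interpolation=cv2.INTER_CUBIC))
g=w[:,:,2].astype(int) # red
# paddle-bottom columns at row ~221.. and red mark for reference
print(s['position'],s['tool_rot']);print(g[221:223,255:310].mean(0).astype(int))
E
```

```text
ly -19.1 F [-1.6 -0.9  1.2] paddle 269 306
[523.87326806 172.79978513 134.0643989 ] [7.44794171e-01 3.05192016e+00 4.53629205e-04]
[143 145 145 144 144 143 144 144 145 144 145 145 145 145 146 145 145 145
 144 144 146 144 145 145 141 114  66  29  16  12  12  11   9   8   8   9
   8   8   7  12  16  25  54 103 136 146 145 145 145 144 145 144 144 146
 159]
```

```bash
cat > q.py <<'E'
from h import *
s=robot.state();pos=s['position'];rot=s['tool_rot'];w=optics.get_image('wrist')
m=np.array([532.9,189.7]);y=np.array([.461,.887])
def edges(r,lo,hi):
    v=w[r:r+2,lo:hi,0].astype(float).mean(0);k=np.where(v<70)[0]+lo;return k.min(),k.max()
e=edges(221,262,320);c=(e[0]+e[1])/2
hsv=cv2.cvtColor(w,cv2.COLOR_RGB2HSV);red=cv2.inRange(hsv,(0,180,60),(6,255,255));_,_,st,ce=cv2.connectedComponentsWithStats(red[:,100:330])
i=1+np.argmax(st[1:,4]);rc=ce[i]+[100,0]
q=(wray((c,221.5),46,pos,rot)-m)@y+50;r=(wray(rc,40,pos,rot)-m)@y
print('F',s['contact_force'].round(1),'t',s['time_s'],'ly',((pos[:2]-m)@y).round(1),'edges',e,'q',q.round(1),'red y (exp -45)',r.round(1))
E
python3 q.py
```

```text
F [-0.1 -0.5  0.8] t 10.075 ly -19.1 edges (np.int64(281), np.int64(297)) q 51.1 red y (exp -45) -44.4
```

View pics/w6.png

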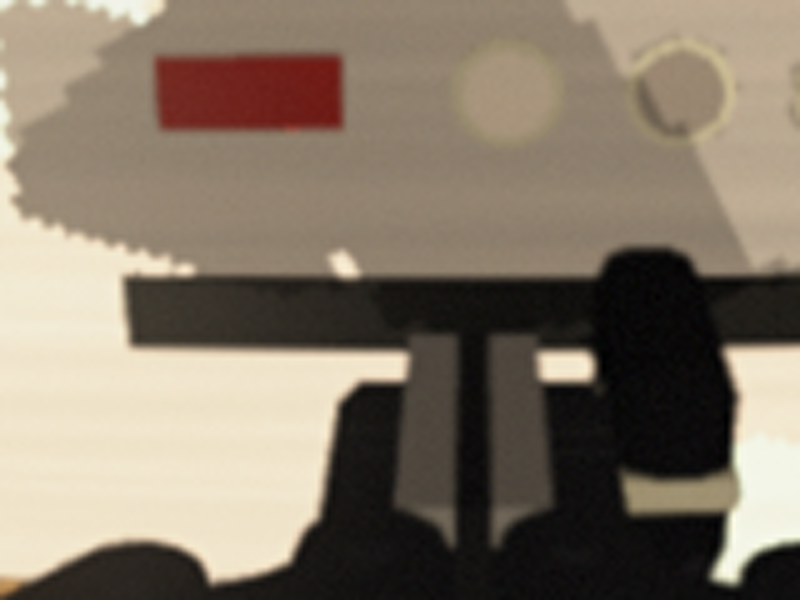

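Request:
drive_tool:
  plan:
    - [0, 0.025, 0, 0, 0, 0, 1]
    - [0, 0.025, 0, 0, 0, 0, 1]
    - [0, 0, 0, 0, 0, 0, 1]
    - [0, 0, 0, 0, 0, 0, 1]
    - [0, 0, 0, 0, 0, 0, 1]
    - [0, 0, 0, 0, 0, 0, 1]

```text
time_s: 10.88
position: [525.2, 175.4, 134.1]
tool_rot: [0.745, 3.052, 0.0]
contact_force: [0.1, 0.8, 0.2]
grip_width: -0.2
```

```bash
python3 q.py
```

```text
F [0.1 0.8 0.2] t 10.875 ly -16.2 edges (np.int64(283), np.int64(298)) q 54.9 red y (exp -45) -43.3
```

Request:
drive_tool:
  plan:
    - [0, -0.05, 0, 0, 0, 0, 1]
    - [0, 0, 0, 0, 0, 0, 1]
    - [0, 0, 0, 0, 0, 0, 1]
    - [0, 0, 0, 0, 0, 0, 1]

```text
time_s: 11.42
position: [523.8, 172.7, 134.1]
tool_rot: [0.745, 3.052, 0.0]
contact_force: [0.8, 0.8, -0.2]
grip_width: -0.2
```

```bash
python3 q.py
```

```text
F [ 0.8  0.8 -0.2] t 11.425 ly -19.3 edges (np.int64(288), np.int64(303)) q 54.8 red y (exp -45) -44.5
```

Lever rests at 54.8 mm in click 2 with the finger backed off. Now click 3, slowly.

Request:
drive_tool:
  plan:
    - [0, 0.04, 0, 0, 0, 0, 1]
    - [0, 0.04, 0, 0, 0, 0, 1]
    - [0, 0.04, 0, 0, 0, 0, 1]
    - [0, 0.04, 0, 0, 0, 0, 1]
    - [0, 0.03, 0, 0, 0, 0, 1]
    - [0, 0.03, 0, 0, 0, 0, 1]
    - [0, 0.03, 0, 0, 0, 0, 1]
    - [0, 0.03, 0, 0, 0, 0, 1]
    - [0, 0, 0, 0, 0, 0, 1]
    - [0, 0, 0, 0, 0, 0, 1]

```text
time_s: 12.72
position: [531.4, 187.2, 134.1]
tool_rot: [-0.745, -3.051, 0.002]
contact_force: [-3.2, -4.9, 2.5]
grip_width: 0.1
```

```bash
python3 q.py
```

```text
F [-3.2 -4.9  2.5] t 12.725 ly -2.9 edges (np.int64(281), np.int64(296)) q 66.9 red y (exp -45) -37.2
```

Request:
drive_tool:
  plan:
    - [0, 0.03, 0, 0, 0, 0, 1]
    - [0, 0, 0, 0, 0, 0, 1]
    - [0, 0, 0, 0, 0, 0, 1]

```text
time_s: 13.15
position: [532.5, 189.5, 134.1]
tool_rot: [0.745, 3.052, 0.001]
contact_force: [-0.3, -1.6, 0.5]
grip_width: -0.0
```

```bash
python3 q.py
```

```text
F [-0.3 -1.6  0.5] t 13.15 ly -0.4 edges (np.int64(281), np.int64(297)) q 69.9 red y (exp -45) -52.1
```

Request:
drive_tool:
  plan:
    - [0, 0.025, 0, 0, 0, 0, 1]
    - [0, 0, 0, 0, 0, 0, 1]
    - [0, 0, 0, 0, 0, 0, 1]

```text
time_s: 13.58
position: [533.2, 190.8, 134.1]
tool_rot: [0.745, 3.052, 0.001]
contact_force: [-0.4, 0.3, -0.9]
grip_width: -0.1
```

```bash
python3 q.py
```

```text
F [-0.4  0.3 -0.9] t 13.575 ly 1.1 edges (np.int64(282), np.int64(297)) q 71.7 red y (exp -45) -51.1
```

Request:
drive_tool:
  plan:
    - [0, 0.025, 0, 0, 0, 0, 1]
    - [0, 0, 0, 0, 0, 0, 1]
    - [0, 0, 0, 0, 0, 0, 1]

```text
time_s: 14.0
position: [533.8, 192.0, 134.1]
tool_rot: [0.745, 3.052, 0.001]
contact_force: [-0.1, -0.1, 0.3]
grip_width: -0.2
```

```bash
python3 q.py
```

```text
F [-0.1 -0.1  0.3] t 14.0 ly 2.5 edges (np.int64(282), np.int64(297)) q 73.0 red y (exp -45) -51.0
```

Request:
drive_tool:
  plan:
    - [0, 0.025, 0, 0, 0, 0, 1]
    - [0, 0, 0, 0, 0, 0, 1]
    - [0, 0, 0, 0, 0, 0, 1]
    - [0, 0, 0, 0, 0, 0, 1]
    - [0, 0, 0, 0, 0, 0, 1]
    - [0, -0.06, 0, 0, 0, 0, 1]
    - [0, 0, 0, 0, 0, 0, 1]
    - [0, 0, 0, 0, 0, 0, 1]

```text
time_s: 15.05
position: [532.8, 189.9, 134.1]
tool_rot: [0.745, 3.052, 0.0]
contact_force: [-0.5, -0.1, 0.0]
grip_width: 0.2
```

```bash
python3 q.py
```

```text
F [-0.5 -0.1  0. ] t 15.05 ly 0.2 edges (np.int64(289), np.int64(304)) q 74.8 red y (exp -45) -51.6
```

Request:
drive_tool:
  plan:
    - [0, -0.2, 0, 0, 0, 0, 1]
    - [0, 0, -0.8, 0, 0, 0, 1]
    - [0, 0, -0.8, 0, 0, 0, 1]
    - [-0.35, -0.715, 0, 0, 0, 0, 1]
    - [-0.35, -0.715, 0, 0, 0, 0, 1]
    - [-0.35, -0.715, 0, 0, 0, 0, 1]
    - [-0.35, -0.715, 0, 0, 0, 0, 1]
    - [-0.35, -0.715, 0, 0, 0, 0, 1]
    - [-0.35, -0.715, 0, 0, 0, 0, 1]
    - [0, 0, 0, 0, 0, 0, 1]

```text
time_s: 16.35
position: [519.6, -110.3, 229.9]
tool_rot: [-0.752, -3.05, 0.001]
contact_force: [0.4, 0.7, 0.6]
grip_width: 0.2
```

```bash
python3 - <<'E'
from h import *
s=robot.state();print(s['position'],s['tool_rot'],s['contact_force'])
w=optics.get_image('wrist');cv2.imwrite('pics/b.png',w[:,:,::-1])
m=cv2.inRange(cv2.cvtColor(w,cv2.COLOR_RGB2HSV),(50,120,60),(75,255,255));k,_,st,ce=cv2.connectedComponentsWithStats(m)
for i in range(1,k):
    if st[i][4]>60:print(st[i],ce[i].round(1),wray(ce[i],51,s['position'],s['tool_rot']).round(1))
E
```

```text
[ 519.64171125 -110.32699206  229.90951176] [-7.52317183e-01 -3.04987746e+00  1.47488980e-03] [0.44018996 0.67752426 0.60945611]
[264   0  22  17 324] [274.6   7.6] [385.2 -20.6]
[ 68   9  27  29 601] [80.8 23.6] [ 298.6 -176.1]
[244 173  32  33 842] [259.5 189.4] [ 519.  -104.9]
```

Request:
drive_tool:
  plan:
    - [0.035, 0.065, 0.6, 0, 0, 0, 1]
    - [0, 0, 0.6, 0, 0, 0, 1]
    - [0, 0, 0.45, 0, 0, 0, 1]
    - [0, 0, 0, 0, 0, 0, 1]
    - [0, 0, 0, 0, 0, 0, 1]

```text
time_s: 17.02
position: [521.0, -102.1, 132.5]
tool_rot: [0.743, 3.051, 0.0]
contact_force: [-0.1, -0.8, 0.5]
grip_width: 0.1
```

Request:
drive_tool:
  plan:
    - [0, 0, 0.03, 0, 0, 0, 1]
    - [0, 0, 0.03, 0, 0, 0, 1]
    - [0, 0, 0.03, 0, 0, 0, 1]
    - [0, 0, 0.03, 0, 0, 0, 1]
    - [0, 0, 0, 0, 0, 0, 1]

```text
time_s: 17.65
position: [520.4, -102.8, 123.8]
tool_rot: [-0.745, -3.052, -0.0]
contact_force: [0.2, -0.5, -0.1]
grip_width: 0.2
```

Request:
drive_tool:
  plan:
    - [0, -0.03, 0.03, 0, 0, 0, 1]
    - [0, 0, 0.03, 0, 0, 0, 1]
    - [0, 0, 0, 0, 0, 0, 1]

```text
time_s: 18.02
position: [519.8, -104.3, 120.6]
tool_rot: [0.745, 3.051, 0.0]
contact_force: [0.7, 0.5, 2.8]
grip_width: -0.1
```

Request:
drive_tool:
  plan:
    - [0, 0, 0.03, 0, 0, 0, 1]
    - [0, 0, 0, 0, 0, 0, 1]
    - [0, 0, 0, 0, 0, 0, 1]

```text
time_s: 18.4
position: [519.8, -104.3, 118.8]
tool_rot: [0.745, 3.051, 0.0]
contact_force: [0.8, 1.5, 3.7]
grip_width: -0.2
```

Request:
drive_tool:
  plan:
    - [0, 0, 0.03, 0, 0, 0, 1]
    - [0, 0, 0, 0, 0, 0, 1]
    - [0, 0, 0, 0, 0, 0, 1]

```text
time_s: 18.77
position: [519.8, -104.3, 117.6]
tool_rot: [0.745, 3.051, 0.0]
contact_force: [-0.6, 1.9, 8.7]
grip_width: 0.2
```

Request:
drive_tool:
  plan:
    - [0, 0, 0.02, 0, 0, 0, 1]
    - [0, 0, 0, 0, 0, 0, 1]
    - [0, 0, 0, 0, 0, 0, 1]

```text
time_s: 19.15
position: [519.9, -104.3, 117.5]
tool_rot: [0.745, 3.051, -0.0]
contact_force: [-3.9, 2.1, 13.9]
grip_width: 0.0
```

Request:
drive_tool:
  plan:
    - [0, 0, -0.1, 0, 0, 0, 1]
    - [0, 0, -0.3, 0, 0, 0, 1]
    - [0, 0, -0.8, 0, 0, 0, 1]
    - [0, 0, -0.8, 0, 0, 0, 1]
    - [0.3, -0.6, 0, 0, 0, 0, 1]
    - [0.3, -0.6, 0, 0, 0, 0, 1]
    - [0.3, -0.6, 0, 0, 0, 0, 1]
    - [0, 0, 0, 0, 0, 0, 1]
    - [0, 0, 0, 0, 0, 0, 1]

```text
time_s: 20.27
position: [422.0, -175.2, 235.6]
tool_rot: [-0.746, -3.052, -0.0]
contact_force: [0.3, 0.3, 1.1]
grip_width: 0.3
```

```bash
python3 - <<'E'
from h import *
s=robot.state();print(s['time_s'],s['position'],s['contact_force'])
a=optics.get_image('top')[:,:,::-1];b=optics.get_image('side')[:,:,::-1]
a=cv2.resize(a[120:240,140:360],None,fx=2,fy=2,interpolation=cv2.INTER_CUBIC);b=cv2.resize(b[110:280,210:345],None,fx=2.4,fy=2.4,interpolation=cv2.INTER_CUBIC)
cv2.imwrite('pics/fin.png',np.hstack([cv2.copyMakeBorder(a,0,b.shape[0]-a.shape[0],0,0,0),b]))
E
```

```text
20.275 [ 421.98391127 -175.23493674  235.61464562] [0.34836129 0.29256615 1.12782526]
```

View pics/fin.png

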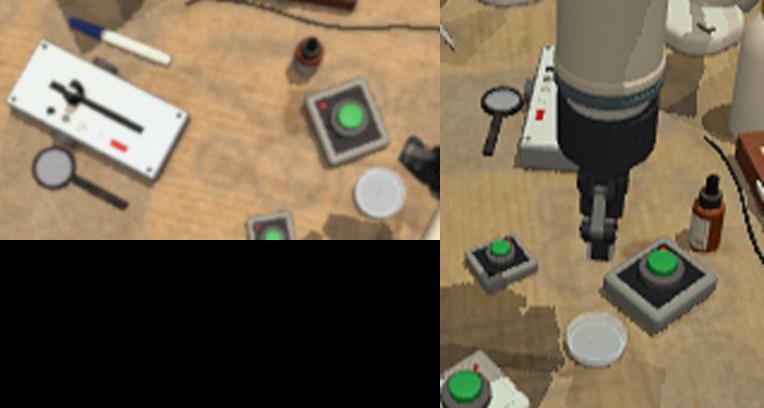

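The final view shows the lever near disc 3 (crop (70,92)), the button up at (350,117), and the marker, lens, dropper and dish where they were. The arm is clear, so I hand in.

```bash
python3 -c "
from bench import job
print(job.finish_job())"
```

```text
the job is handed in; nothing more can be done
None
```

I pushed the lever with closed fingertips through clicks 1, 2 and 3, pausing in each, then pressed the green button of the larger grey release and let it up. The job is handed in at about 20 s; it reports no verdict.

**Lever:**
- The wrist camera put the lever at about 35.4, 54.8 and 74.8 mm in the three clicks. The last two were measured with the finger backed off.
- Force on the lever stayed at about 12 N or less in the readings after each move.
- I saw no clear snap ahead of the finger. The lever mostly stayed against it and moved only slightly ahead, so I relied on the camera positions.
- Click 1 is the least certain. I did not back the finger off there, so that position was measured with the finger still touching at zero force.

**Button:** The force rose to 14 N with the tool no longer sinking, so the button was at its stop. The last picture shows it up again.

**Bystanders:** In the last picture the marker, hand lens, dropper bottle and dish look unmoved and the arm is clear of everything. I judged this by eye.

**Checks that disagreed:**
- The cameras put the button up to 6 mm apart in y. I used the wrist reading, well inside its 30 mm width.
- In click 3 the red-mark reference went out of the measured area, so its reading there was no use.

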